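# Scrape jammed T-nut fragments out of a T-slot rail

## Robot

A 6-joint arm with a two-finger parallel gripper is mounted at the origin on a cart in front of the work surface, level with it; the furniture and walls round the work are solid. World frame = base frame: x ahead of the robot, y to its left, z up, the work surface at z = 0. Lengths are in m, angles in rad, forces in N, time in s.
With the tool pointing down it reaches from about 0.35 to 0.975 m from the base axis. Payload 4.9 kg.
Tool frame: the origin (TCP) lies on the front face of the gripper's body, between the roots of the fingers; the fingertips stand ctrl.finger_overhang ahead of it and the grasp point (between the pads) lies 54 mm ahead of it (ctrl.finger_overhang is the distance from the TCP to the fingertips, in m); z points along the fingers, y is the line along which they close (so a half turn about z gives the same grasp; the last joint's range is limited). The gripper opens to 85 mm and grips with 20 to 120 N. Pads are 22 mm wide; open, the fingers measure 114 mm over their backs; the gripper's body (76 mm by 85 mm) begins 54 mm behind the grasp point. The pads swing forward as they close: fully open they stand 13 mm farther back than shut.
Start: joints at [-1.448, 0.053, 1.613, -0, 1.476, -0.119], TCP at [0.15, -0.607, 0.304] pointing down, gripper open.
Joint ranges: [-3.01, 3.01], [-1.01, 2.22], [0.06, 2.58], [-1.02, 4.17], [0.09, 2.62], [-3.14, 3.14]. Speed limits (rad/s): [2.57, 2.57, 3.14, 3.14, 3.14, 3.14].

## Interface

Orientations are given as a rotation vector (axis times angle).
In Python, from station import ctrl, vision gives the robot as it stands. The module is installed in compiled form; this text tells all that it offers.
- The arm moves only by the tool drive_tool, never from a script. Its argument "rows" is a list of rows, each a list of 2 entries, a list of its own where there are three numbers: the shift along the tool's x, y, z in m, then the turn about the tool's z in rad. A call has 1 to 10 rows; each row shifts and turns the commanded pose from where the row before left it, along the tool's axes as they then stand; what a row does not reach is not made up. A row lasts 1/10 s, in which the tool goes at most 50 mm and 8.59 degrees, less where a joint would pass 70% of its speed; a pose out of reach is approached as far as the arm can. A call with a gripper value outside its range is refused whole. "jaw" is the closure, from 0 (fully open) to 1 (shut), set as the call begins (left out, the last holds). The fingers move at their own pace and stop on an object; "grip_force" is the grip in N (left out, the last holds). Time passes only in rows, so rows that do not move let the fingers close. It gives the time, the measured TCP pose, the force, the opening and the grip force at its end, in the units of the state.
- ctrl.get_obs(): the state, without advancing time (a new reading comes with each control period).
- vision.get_image(name): name is "side" or "top" or "wrist"; returns a dict with "image" (420x560x3 uint8, blue, green, red), "vertical_fov" (degrees; the focal length in pixels is half the picture's height over the tangent of half this angle, whatever the lens; pixels are square), "cx", "cy" (the principal point, pixels), "R" (3x3) and "t" (3): a world point X has camera coordinates R X + t. Camera axes: x right, y down, z forward; pixel columns grow to the right and rows downward; lengths in m; the calibration is good to about 2 mm. A picture is of the moment at which its call begins. There is no depth.
- ctrl.finish_job(): hands the job in; it is judged then, once.
The state is a dict: "t": time; "q": joint angles; "dq": joint speeds; "effort": joint torques, N m; "tool_pos": TCP position; "tool_rot": TCP orientation; "contact_force": force on the tool from outside, world axes, zero at the start; "wrist_torque": the same for the moment, N m; "opening": finger opening in m; "grip_force": force on a finger pad.
Only numpy, scipy, OpenCV 4.12 (cv2) and the standard library are available. Lean on these libraries where they do the work, as an engineer would, in place of code of your own. Each camera call takes 0.05 s, during which the arm holds its last target. There are 200 camera calls.

## Task

Two ears sheared off a T-nut are jammed out of sight under the lips of the T-slot rail. Take the orange-handled scraper from its fork, lower its head into the slot beside the blue closed end, give it a quarter turn so that it lies across under the lips, and push it along the slot to drive both pieces out of the open end into the tray. Then hang the scraper back upright in its fork; do not touch the sharp pieces with the fingers, and leave the other things on the bench where they are.

Things in the scene. Friction and masses are not known exactly. Their poses are not given: they have to be found in the camera images.
- rail: bright steel T-slot rail bolted to the bench, 200 mm long (y), 66 wide (x), 49 high, on a flange 104x150x9 mm. Origin: bottom centre. The slot runs along y at x=0, its opening in the top 18 mm wide; lips from z=37 to 49 mm; under them a cavity 34 mm wide from the floor at z=24 up to z=37 mm. +y end closed by a blue plate, -y end open. Slot is clear of scrap from y=35 to 100 mm
- slot_closed_end (a point): middle of the slot floor at the closed end, rail (0, 100, 24) mm; the blue end plate, 10 mm thick and as high as the rail, begins here
- slot_open_end (a point): middle of the slot floor at the open end, rail (0, -100, 24) mm
- tray: grey sheet-metal catch tray, fixed, 104x90x18 mm (x,y,z) outside, walls 3 mm thick, set against the rail's open end and turned with it; its rim is 6 mm lower than the slot floor. Origin: bottom centre, 148 mm from the rail's origin along the rail's -y
- ear_left: flange ear sheared off a T-nut: dark steel bar 7x24x8.5 mm (x,y,z), 16 g, origin under its centre. Starts on the slot floor under the rail's -x lip, unseen from above, long axis along the slot, at rail x=-13 mm, y between -45 and +20 mm. A spring ball (4 N) in its top jams it against the lip: 4 to 7 N push it along the slot. Past the open end it drops into the tray
- ear_right: flange ear sheared off a T-nut: dark steel bar 7x24x8.5 mm (x,y,z), 16 g, origin under its centre. Starts on the slot floor under the rail's +x lip, unseen from above, long axis along the slot, at rail x=+13 mm, y between -45 and +20 mm. A spring ball (4 N) in its top jams it against the lip: 4 to 7 N push it along the slot. Past the open end it drops into the tray
- scraper: T-slot scraper, about 0.2 kg, 102 mm tall, at first hanging upright (its z up) in the fork stand. Origin: centre of the head's underside. Steel hammer head 29 mm along x, 16.5 along y, z=0 to 11 mm (lowest 2 mm smaller, 26x14); round shank 13 mm thick up to z=50; collar 34 mm across, z=50 to 55; orange handle, z=55 to 102, 30 mm along x, 14 along y; grip it across the 14 mm
- scraper_head (a point): middle of the head, on the axis 5 mm above its underside. It enters the slot's opening only with scraper x along the slot (0.75 mm spare each side) and then misses the ears. Down on the slot floor it can be quarter-turned, either way; raised over 2 mm it jams on the lips. Turned, it is captive, reaches 14.5 mm to each side and catches the ears. It may leave by the open end, turned across
- scraper_collar (a point): point on the scraper's axis at the underside of its collar, 50 mm above the head's underside
- stand: grey steel stand, fixed: base plate 95x70x8 mm, an upright at its rear (local x=39 to 49 mm), and a level fork at the top, 6 mm thick, whose two tines point to local -x. Origin: on the bench under the scraper's place in the fork. Fixture clamps up to 0.23 m tall stand on the bench between stand and rail and behind the rail: carry the scraper over them
- fork_seat (a point): the scraper's place in the fork: midway between the tines, level with their top, 70 mm above the bench. The gap is 22 mm wide (stand y) and open to stand -x: tines begin 18 mm to -x of here, the gap ends 24 mm to +x. The scraper hangs with its collar on the tines, shank in the gap; raise it 3 mm or more and draw it out to -x; hang it back the same way
- setting_ring_1: plain steel setting ring, 52 mm across, 18 mm high, flat on the bench in front of the rail
- setting_ring_2: plain steel setting ring, 42 mm across, 16 mm high, flat on the bench in front of the rail
- setting_ring_3: plain steel setting ring, 60 mm across, 20 mm high, flat on the bench near its right edge
- yellow_plug_1: yellow plug with black ends, 60 x 32 x 33 mm, lying on the right of the bench
- step_block: aluminium step gauge block, 80 x 30 x 42 mm, on the front of the bench
- hex_key: black bent hexagon key, 122 x 33 x 8 mm, lying left in front of the rail
- torch: black pocket torch, 111 x 32 x 28 mm, lying on the right of the bench

How it is judged:
On the way, in this order (a step that is already met when the one before it is completed fails the run):
1. the scraper's head is in the slot under the lips, turned across it, with both pieces still in the slot (z of scraper_head in the frame of rail between 0.0265 and 0.0335 m and x of scraper_head in the frame of rail between -0.006 and 0.006 m and y of scraper_head in the frame of rail between -0.06 and 0.1 m and angle between the x axis of scraper and the x axis of rail, either way round below 0.35 rad and y of each of ear_left, ear_right in the frame of rail above -0.1 m), for 0.1 s.
2. both pieces lie in the tray (x of ear_left in the frame of tray between -0.052 and 0.052 m and y of ear_left in the frame of tray between -0.045 and 0.045 m and z of each of ear_left, ear_right in the frame of tray below 0.022 m and x of ear_right in the frame of tray between -0.052 and 0.052 m and y of ear_right in the frame of tray between -0.045 and 0.045 m), for 0.2 s.
At the end, for the whole second after the job is handed in: Both pieces lie at rest inside the tray's walls, and the released scraper hangs still and upright (within 7 degrees) in the fork, its collar on the tines (within 3 mm in height) and within 20 mm of its place (all of step 2 and distance between scraper_collar and fork_seat below 0.02 m and z of scraper_collar in the frame of stand between 0.067 and 0.073 m and angle between scraper's own z axis and vertical below 0.12 rad and linear speed of each of ear_left, ear_right, scraper below 0.02 m/s); the robot touches nothing.
It fails at once if a finger touches one of the pieces (contact force between the fingers and ear_left above 0.5 N or contact force between the fingers and ear_right above 0.5 N).
It fails at once if another thing on the bench is moved by more than 20 mm (distance of any of setting_ring_1, setting_ring_2, setting_ring_3, yellow_plug_1, step_block, hex_key, torch from where it was at the start of the episode above 0.02 m).
It also fails if it takes over 61 s, if anything falls off the work surface, if the arm or the gripper's body presses on something with over 40 N, if the wrist force passes 120 N, or if a joint passes its speed limit or range.

## Working session

There is one attempt and no reset: what is moved stays moved. The work goes in short steps, Python scripts to look and compute and a tool call to move; the robot and the scene stay as the last step left them, time stands still between calls to the robot, and variables do not carry over. Pictures are saved under pics/ and viewed, at most 11 in all, crops included, and the job is handed in when it is done.

Besides the shell and the picture viewer there is one more tool, called after "Request:" in YAML: its name, and indented under it one key for each argument. drive_tool: Moves the arm, as the interface text tells. Its arguments: {"type":"object","properties":{"rows":{"type":"array","items":{"type":"array"}},"jaw":{"type":"number"},"grip_force":{"type":"number"}},"required":["rows"]}

```bash
mkdir -p pics
cat > h.py <<'E'
from station import ctrl, vision
import numpy as np, cv2
from scipy.spatial.transform import Rotation as Rn
def grab(n,f):
    d=vision.get_image(n); cv2.imwrite('pics/'+f,d['image'])
    import pickle; pickle.dump(d,open('pics/'+f+'.pkl','wb')); return d
def load(f):
    import pickle; return pickle.load(open('pics/'+f+'.pkl','rb'))
def K(d):
    f=210/np.tan(np.radians(d['vertical_fov'])/2); return f
def proj(d,X):
    c=np.array(d['R'])@np.array(X)+np.array(d['t']); return K(d)*c[:2]/c[2]+[d['cx'],d['cy']]
def onz(d,uv,z):
    R=np.array(d['R']);C=-R.T@np.array(d['t'])
    r=R.T@np.array([(uv[0]-d['cx'])/K(d),(uv[1]-d['cy'])/K(d),1]); return C+r*(z-C[2])/r[2]
E
python3 - <<'E'
from h import *
a=grab('top','top0.png');b=grab('side','side0.png')
for d in (a,b): print(-np.array(d['R']).T@d['t'],K(d),np.array(d['R'])[2])
print(ctrl.get_obs(), ctrl.finger_overhang)
cv2.imwrite('pics/both.png',cv2.resize(a['image'],(800,600),interpolation=2))
cv2.imwrite('pics/bs.png',cv2.resize(b['image'],(800,600),interpolation=2))
E
```

```text
[ 0.17125862 -0.03140078  1.34892214] 419.7641429878988 [ 0.21685943  0.00523368 -0.97618881]
[0.12213851 0.78255677 0.82203333] 427.6154539422789 [ 0.26291433 -0.70768529 -0.65578776]
{'t': 0.1, 'q': array([-1.44799763e+00,  5.33041760e-02,  1.61417330e+00, -2.38118190e-05,
        1.47599124e+00, -1.18982282e-01]), 'dq': array([-0.00156037, -0.00186182, -0.00306999, -0.00140636,  0.00157284,
       -0.0005516 ]), 'effort': array([ 3.18664543e-04, -3.94899917e+01, -3.71362674e+01, -9.54471216e-05,
        3.92136863e-03, -1.28943459e-06]), 'tool_pos': array([ 0.14959799, -0.60638574,  0.30276764]), 'tool_rot': array([-3.11680143e+00, -3.78641585e-01,  4.28298838e-05]), 'contact_force': array([-0.05537436, -0.55637404,  0.36457772]), 'wrist_torque': array([-0.03168015,  0.01694994,  0.04196037]), 'grip_force': 0.0, 'opening': 0.08547040316097183} 0.0726
```

View pics/both.png

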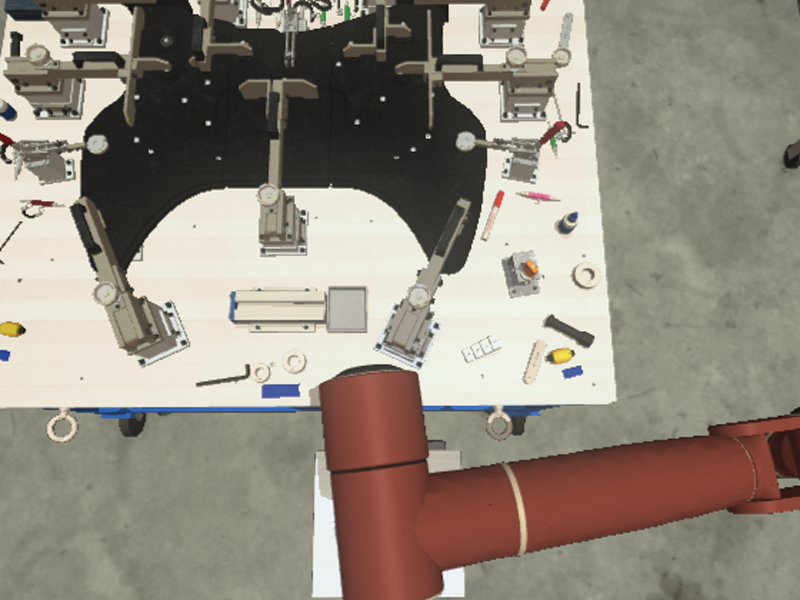

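View pics/bs.png

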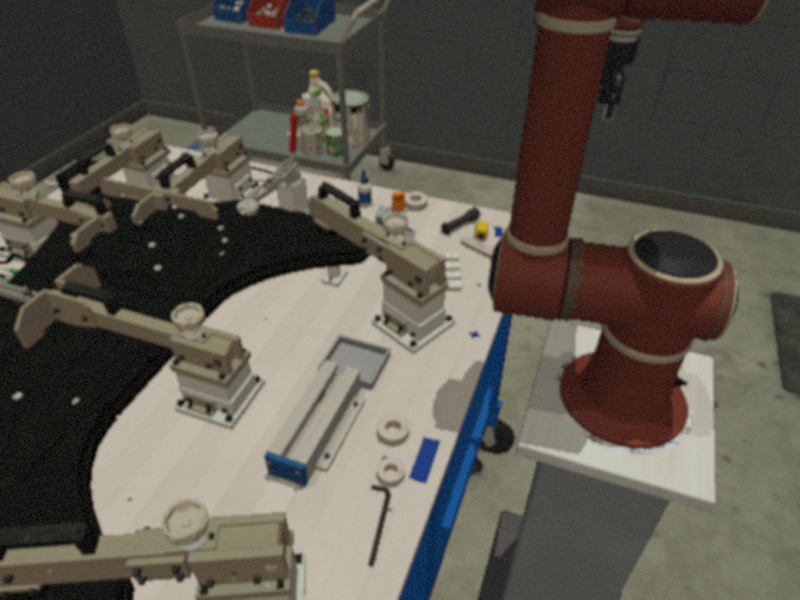

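The top view shows the rail at about (278,310) of 800x600, with its blue closed end on the left at x=232. The tray is at (347,309), and the stand with the orange handle at (525,272). The side view shows the rail in the middle and the orange handle, far off, at (398,200). I'll enlarge both areas.

Run:
```python
from h import *
a=load('top0.png')['image'];b=load('side0.png')['image']
A=cv2.resize(a[185:245,150:270],(800,400),interpolation=cv2.INTER_CUBIC)
B=cv2.resize(a[165:215,340:390],(400,400),interpolation=cv2.INTER_CUBIC)
C=cv2.resize(b[120:160,255:305],(400,320),interpolation=cv2.INTER_CUBIC)
cv2.imwrite('pics/c1.png',A)
D=np.zeros((400,800,3),np.uint8);D[:,:400]=B;D[:320,400:]=C
cv2.imwrite('pics/c2.png',D)
```

```text
(no output)
```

View pics/c1.png

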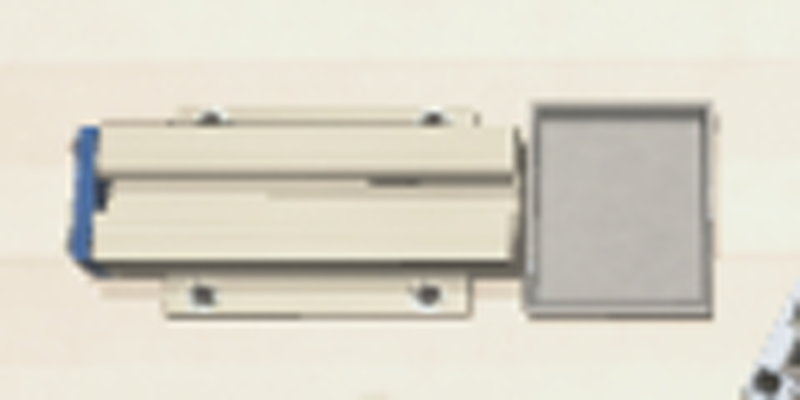

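View pics/c2.png

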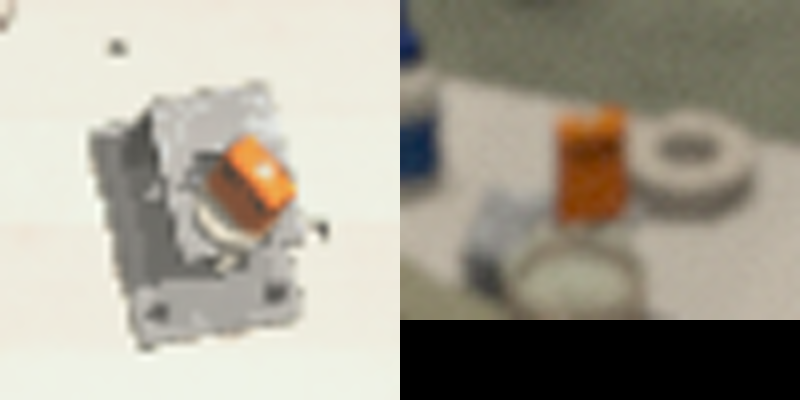

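The rail's top face runs in the crop from (100,122) to (518,128) along its upper edge and from (92,260) to (512,262) along its lower edge. The slot line is at about v=178. The stand's base corners are (90,130), (145,348) and (300,325), and the handle is at about (250,180), with the tines pointing down the picture.

Run:
```python
from h import *
d=load('top0.png')
s=120/800
f=lambda u,v:(u*s-.5+s/2+150,v*s-.5+s/2+185) 
for p in [(100,122),(518,128),(92,260),(512,262)]: print('rail',onz(d,f(*p),.049))
for p in [(535,103),(712,103),(712,318),(527,318)]: print('tray',onz(d,f(*p),.018))
g=lambda u,v:(u/8-.5+340,v/8-.5+165)
for p in [(90,130),(145,348),(300,325)]: print('base',onz(d,g(*p),.008))
print('handle top',onz(d,g(262,165),.122))
for n in ['top','side']:pass
w=grab('wrist','w0.png');o=ctrl.get_obs()
R=Rn.from_rotvec(o['tool_rot']).as_matrix();C=-np.array(w['R']).T@w['t']
print('cam in tool',R.T@(C-o['tool_pos']),R.T@np.array(w['R'])[2],K(w));print(R)
```

```text
rail [0.50038547 0.34024207 0.049     ]
rail [0.49589714 0.13951567 0.049     ]
rail [0.43290818 0.34045991 0.049     ]
rail [0.43049414 0.14101052 0.049     ]
tray [0.51623103 0.1354935  0.018     ]
tray [0.51556521 0.04849898 0.018     ]
tray [0.40841335 0.04789895 0.018     ]
tray [0.40904947 0.13728864 0.018     ]
base [ 0.58195871 -0.26469212  0.008     ]
base [ 0.48861429 -0.28319227  0.008     ]
base [ 0.49783533 -0.3471742   0.008     ]
handle top [ 0.53267131 -0.30946836  0.122     ]
cam in tool [ 0.07617083 -0.00021592 -0.07112333] [-3.02327655e-01 -6.86402357e-05  9.53204062e-01] 292.0900088212678
[[ 9.70899265e-01  2.39488158e-01 -1.97951295e-04]
 [ 2.39488161e-01 -9.70897948e-01  1.61110245e-03]
 [ 1.93649453e-04 -1.61162518e-03 -9.99998683e-01]]
```

Request:
drive_tool:
  rows:
    - [[0.0447,-0.0196,0],0]
    - [[0.0447,-0.0196,0],0]
    - [[0.0447,-0.0196,0],0]
    - [[0.0447,-0.0196,0],0]
    - [[0.0447,-0.0196,0],0]
    - [[0.0447,-0.0196,0],0]
    - [[0.0447,-0.0196,0],0]
    - [[0.0447,-0.0196,0],0]
    - [[0.0447,-0.0196,0],0]
    - [[0.0447,-0.0196,0],0]
  jaw: 0

```text
t: 1.15
tool_pos: [0.538, -0.3078, 0.3036]
tool_rot: [-3.119, -0.379, 0.0]
contact_force: [0.6, -0.9, 0.5]
opening: 0.0854
grip_force: 0.0
```

Run:
```python
from h import *
w=grab('wrist','w1.png');o=ctrl.get_obs();print(o['tool_pos'],o['tool_rot'],o['q'])
cv2.imwrite('pics/w1b.png',cv2.resize(w['image'],(800,600),interpolation=2))
```

```text
[ 0.54236622 -0.30322718  0.3034921 ] [-3.11407901 -0.38730184 -0.00672446] [-0.63133077  0.04385839  1.62273923  0.00552204  1.47428398  0.69146368]
```

View pics/w1b.png

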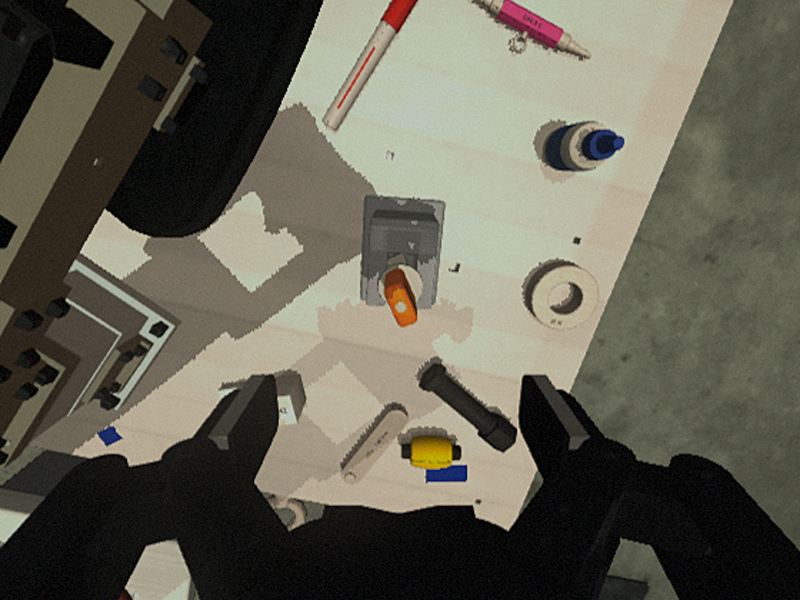

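The wrist picture shows the stand base from (362,197) to (445,306), squared up with the image, and the orange handle top at about (402,310). Next I enlarge that area.

Run:
```python
from h import *
w=load('w1.png')['image']
cv2.imwrite('pics/w1c.png',cv2.resize(w[130:235,240:330],(514,600),interpolation=cv2.INTER_CUBIC))
```

```text
(no output)
```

View pics/w1c.png

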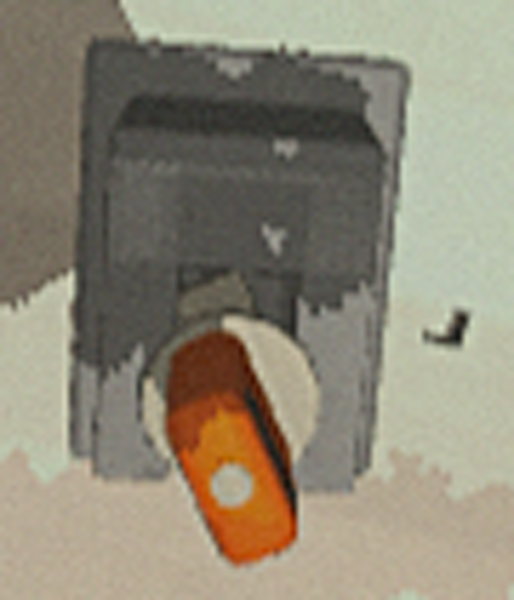

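Run:
```python
from h import *
d=load('w1.png');s=90/514
g=lambda p:(p[0]*s-.5+s/2+240,p[1]*s-.5+s/2+130)
def P(n,p,z): print(n,np.round(onz(d,g(p),z),4)[:2])
for p in [(92,40),(410,65),(70,455),(375,472)]:P('base',p,.008)
for p in [(95,475),(355,490),(182,270),(298,270)]:P('fork',p,.070)
P('dot',(232,485),.122)
P('collarL',(143,395),.075);P('collarR',(320,395),.075)
for p in [(170,415),(240,397),(298,520),(235,565),(283,555)]:P('htop',p,.122)
# predicted dot in top & residual check
t=load('top0.png');print(proj(t,list(onz(d,g((232,485)),.122)[:2])+[.122]), (262/8-.5+340,165/8-.5+165))
```

```text
base [ 0.5822 -0.2678]
base [ 0.5935 -0.3353]
base [ 0.49   -0.2831]
base [ 0.5029 -0.3525]
fork [ 0.5078 -0.2897]
fork [ 0.5169 -0.3391]
fork [ 0.5507 -0.2966]
fork [ 0.5559 -0.3175]
dot [ 0.5292 -0.3113]
collarL [ 0.527 -0.295]
collarR [ 0.5349 -0.327 ]
htop [ 0.5382 -0.299 ]
htop [ 0.5437 -0.309 ]
htop [ 0.526  -0.3231]
htop [ 0.516  -0.3151]
htop [ 0.5195 -0.3222]
[372.91427575 186.22556818] (372.25, 185.125)
```

The top-centre dot of the handle and the fork gap both put the seat at about (0.530,-0.311). The stand yaw is about 0.175 and the handle yaw about 0.65. I turn the tool to match and settle.

Request:
drive_tool:
  rows:
    - [[0,0,0],-0.1]
    - [[0,0,0],-0.1]
    - [[0,0,0],-0.1]
    - [[0,0,0],-0.1]
    - [[0,0,0],0]
    - [[0,0,0],0]
    - [[0,0,0],0]

```text
t: 1.9
tool_pos: [0.5366, -0.3095, 0.3037]
tool_rot: [-2.982, -0.989, 0.0]
contact_force: [-0.9, 0.6, 0.1]
opening: 0.0854
grip_force: 0.0
```

```bash
cat >> h.py <<'E'
def state():
    o=ctrl.get_obs();R=Rn.from_rotvec(o['tool_rot']).as_matrix()
    print('tcp',np.round(o['tool_pos'],4),'yaw',round(np.arctan2(R[1,0],R[0,0]),4),'tilt',np.round(R[:2,2],4),'F',np.round(o['contact_force'],1),'t',round(o['t'],2));return o,R
def to(x,y,z=None):
    o,R=state();p=o['tool_pos'];v=np.array([x,y,p[2] if z is None else z])-p;print('shift',np.round(R.T@v,4))
E
python3 - <<'E'
from h import *
to(.530,-.311,.153)
E
```

```text
tcp [ 0.5366 -0.3095  0.3037] yaw 0.6403 tilt [-0.0003  0.0002] F [-0.9  0.6  0.1] t 1.9
shift [-0.0062 -0.0027  0.1507]
```

Request:
drive_tool:
  rows:
    - [[-0.003,-0.0015,0.025],0]
    - [[-0.0032,-0.0012,0.025],0]
    - [[0,0,0],0]
    - [[0,0,0],0]

```text
t: 2.3
tool_pos: [0.53, -0.3109, 0.2538]
tool_rot: [-2.981, -0.99, 0.001]
contact_force: [-0.2, -0.1, 1.2]
opening: 0.0854
grip_force: 0.0
```

Run:
```python
from h import *
w=grab('wrist','w2.png');d=w;state()
p=proj(d,[.530,-.311,.1]);print(p)
u,v=int(p[0])-50,int(p[1])-50
print(u,v);cv2.imwrite('pics/w2c.png',cv2.resize(w['image'][v:v+100,u:u+100],(600,600),interpolation=cv2.INTER_CUBIC))
for X in ([.53,-.311,.122],):print((proj(d,X)-[u,v]+.5)*6-.5)
```

```text
tcp [ 0.5305 -0.3113  0.2551] yaw 0.6413 tilt [ 0.0012 -0.0008] F [ 0.4 -0.3  0.8] t 2.35
[279.61028588 214.8212843 ]
229 164
[306.53689099 364.67069673]
```

View pics/w2c.png

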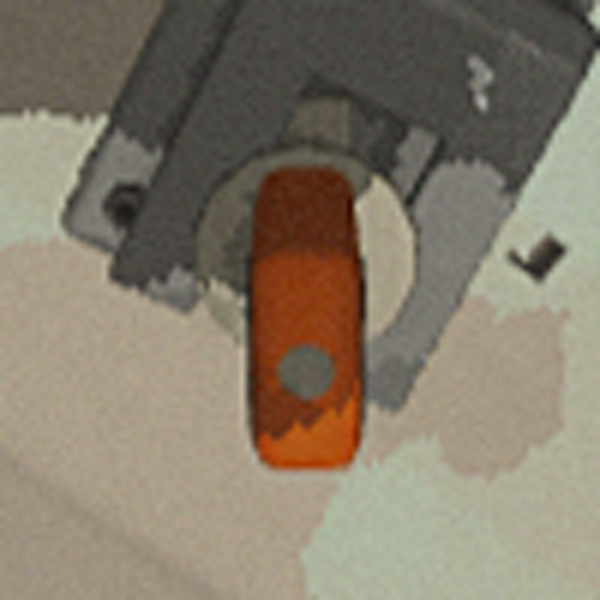

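The dot is at (307,371) against a predicted (306.5,365), and the handle stands upright in the picture, so the tool is aligned to within 1 mm. I go down and grip.

Request:
drive_tool:
  rows:
    - [[-0.0005,0,0.02],0]
    - [[0,0,0.025],0]
    - [[0,0,0.025],0]
    - [[0,0,0.02],0]
    - [[0,0,0.011],0]
    - [[0,0,0],0]
    - [[0,0,0],0]

```text
t: 3.05
tool_pos: [0.5306, -0.3119, 0.1546]
tool_rot: [2.979, 0.99, 0.002]
contact_force: [0.2, 0.4, -0.2]
opening: 0.0854
grip_force: 0.0
```

Request:
drive_tool:
  rows:
    - [[0,0,0],0]
    - [[0,0,0],0]
    - [[0,0,0],0]
    - [[0,0,0],0]
    - [[0,0,0],0]
    - [[0,0,0],0]
    - [[0,0,0],0]
    - [[0,0,0],0]
    - [[0,0,0],0]
    - [[0,0,0],0]
  jaw: 1
  grip_force: 80

```text
t: 4.05
tool_pos: [0.5299, -0.3114, 0.1532]
tool_rot: [2.981, 0.991, 0.0]
contact_force: [0.8, 0.4, 2.5]
opening: 0.0132
grip_force: 78.1
```

Run:
```python
from h import *
o,R=state();print(o['opening'],o['grip_force'])
print('out dir', R.T@[-np.cos(.175),-np.sin(.175),0])
```

```text
tcp [ 0.5299 -0.3114  0.1532] yaw 0.6418 tilt [ 0.0004 -0.0003] F [0.8 0.4 2.5] t 4.05
0.013213158364476672 78.07605385780334
out dir [-8.93009551e-01 -4.50037606e-01 -3.07215639e-04]
```

Request:
drive_tool:
  rows:
    - [[0,0,-0.003],0]
    - [[0,0,-0.003],0]
    - [[0,0,0],0]
    - [[-0.009,-0.0045,0],0]
    - [[-0.009,-0.0045,0],0]
    - [[-0.009,-0.0045,0],0]
    - [[-0.009,-0.0045,0],0]
    - [[-0.009,-0.0045,0],0]
    - [[-0.005,-0.0025,0],0]
    - [[0,0,0],0]

```text
t: 5.05
tool_pos: [0.4739, -0.3214, 0.1589]
tool_rot: [-2.982, -0.989, 0.0]
contact_force: [0.5, 0.2, -1.5]
opening: 0.0131
grip_force: 77.9
```

Request:
drive_tool:
  rows:
    - [[0,0,-0.02],0]
    - [[0,0,-0.025],0]
    - [[0,0,-0.03],-0.1]
    - [[0,0,-0.03],-0.13]
    - [[0,0,-0.03],-0.13]
    - [[0,0,-0.03],-0.13]
    - [[0,0,-0.03],-0.13]
    - [[0,0,-0.03],-0.13]
    - [[0,0,-0.02],-0.1]
    - [[0,0,0],-0.064]

```text
t: 6.05
tool_pos: [0.4757, -0.3218, 0.409]
tool_rot: [2.228, 2.203, 0.001]
contact_force: [-1.3, -0.2, -1.4]
opening: 0.0128
grip_force: 78.2
```

Run:
```python
from h import *
o,R=state();print(o['opening'],o['grip_force'],o['q'])
to(.465,.30)
```

```text
tcp [ 0.4757 -0.3218  0.409 ] yaw 1.5594 tilt [ 0.0062 -0.0052] F [-1.3 -0.2 -1.4] t 6.05
0.012824664527747031 78.1891679763794 [-7.24365306e-01 -1.12455924e-01  1.60190096e+00  2.35849280e-04
  1.64405287e+00 -7.12961168e-01]
tcp [ 0.4757 -0.3218  0.409 ] yaw 1.5594 tilt [ 0.0062 -0.0052] F [-1.3 -0.2 -1.4] t 6.05
shift [ 0.6216 -0.0178 -0.0033]
```

Request:
drive_tool:
  rows:
    - [[0.03,-0.001,0],0]
    - [[0.045,-0.001,0],0]
    - [[0.045,-0.001,0],0]
    - [[0.045,-0.001,0],0]
    - [[0.045,-0.001,0],0]
    - [[0.045,-0.001,0],0]
    - [[0.045,-0.001,0],0]
    - [[0.045,-0.001,0],0]
    - [[0.045,-0.001,0],0]
    - [[0.045,-0.001,0],0]

```text
t: 7.05
tool_pos: [0.4709, 0.1159, 0.4043]
tool_rot: [2.237, 2.205, 0.002]
contact_force: [1.7, -0.3, -2.0]
opening: 0.0132
grip_force: 78.1
```

Request:
drive_tool:
  rows:
    - [[0.045,-0.001,0],0]
    - [[0.045,0,0.02],0]
    - [[0.045,0,0.03],0]
    - [[0.04,0,0.03],0]
    - [[0.01,0,0.03],0]
    - [[0,0,0.03],0]
    - [[0,0,0.02],0]
    - [[0,0,0],0]
    - [[0,0,0],0]

```text
t: 7.95
tool_pos: [0.4731, 0.2957, 0.2465]
tool_rot: [-2.238, -2.205, -0.0]
contact_force: [-0.6, 1.4, -0.5]
opening: 0.0131
grip_force: 78.0
```

Run:
```python
from h import *
state()
w=grab('wrist','w3.png');state()
cv2.imwrite('pics/w3b.png',cv2.resize(w['image'],(800,600),interpolation=cv2.INTER_CUBIC))
```

```text
tcp [0.4731 0.2957 0.2465] yaw 1.5559 tilt [-0.      0.0001] F [-0.6  1.4 -0.5] t 7.95
tcp [0.4736 0.2958 0.2478] yaw 1.5558 tilt [0.0021 0.0011] F [-0.1 -0.3 -1.1] t 8.0
```

View pics/w3b.png

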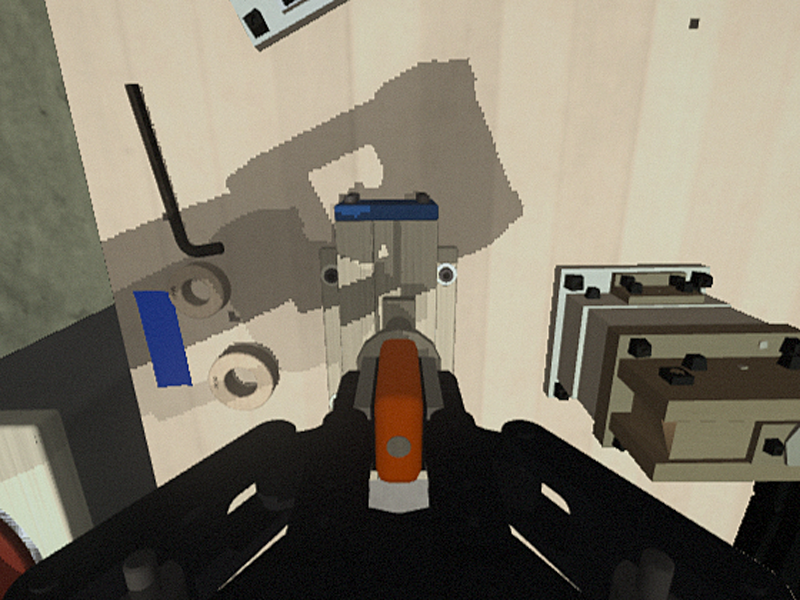

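The rail's blue end is at (387,211), with its edges at u=335 and 438. The slot and the scraper head at (400,320) are ahead. I'll compute the offset of the rail and of the head from the tool.

Run:
```python
from h import *
d=load('w3.png')
q=lambda u,v:((u+.5)*.7-.5,(v+.5)*.7-.5)
for p in [(335,219),(438,219),(335,205),(438,205)]:print(onz(d,q(*p),.049)[:2])
o,R=state();p=np.array([.4731,.2957,.2465])
for h in (.133,.122,.083,.058,.031):print(h,(proj(d,p-[0,0,h])+.5)/.7-.5)
g=cv2.cvtColor(d['image'],cv2.COLOR_BGR2GRAY)
for v in (158,162,166,174,190,200,206): print(v,g[v,228:314].tolist())
```

```text
[0.43226384 0.34155782]
[0.49789219 0.34060978]
[0.43279066 0.3502877 ]
[0.49776738 0.34934891]
tcp [0.4736 0.2958 0.2478] yaw 1.5558 tilt [0.0021 0.0011] F [-0.1 -0.3 -1.1] t 8.0
0.133 [400.50206251 321.36137755]
0.122 [400.61091876 329.18415076]
0.083 [401.10479635 364.67584273]
0.058 [401.5531337  396.89486075]
0.031 [402.23592397 445.96244826]
158 [122, 119, 119, 119, 91, 85, 124, 115, 111, 112, 114, 111, 110, 115, 113, 111, 113, 109, 113, 111, 113, 109, 112, 116, 109, 114, 106, 114, 117, 115, 115, 102, 98, 81, 112, 112, 114, 113, 115, 116, 116, 111, 111, 115, 111, 115, 121, 93, 82, 88, 85, 90, 91, 119, 115, 113, 111, 120, 119, 120, 113, 113, 114, 115, 117, 113, 108, 115, 118, 119, 107, 116, 114, 110, 115, 121, 118, 120, 90, 117, 118, 115, 122, 120, 120, 124]
162 [114, 123, 126, 122, 98, 92, 80, 112, 114, 110, 109, 110, 115, 109, 117, 111, 110, 113, 110, 111, 111, 113, 114, 112, 112, 106, 111, 109, 115, 115, 119, 97, 102, 84, 106, 114, 113, 112, 112, 120, 112, 113, 107, 117, 118, 111, 121, 98, 92, 83, 86, 88, 87, 118, 124, 115, 109, 112, 119, 119, 114, 112, 116, 116, 112, 109, 11
[... 1399 characters left out ...]
, 74, 79, 77, 83, 80, 86, 81, 88, 90, 87, 88, 86, 85, 89, 82, 88, 79, 95, 85, 88, 92, 87, 70, 87, 89, 88, 87, 87, 91, 87, 84, 87, 86, 89, 87, 95, 87, 79, 79, 82, 78, 91, 87, 81, 83, 87, 89, 86, 86, 87, 85, 89, 95, 90, 87, 94, 87, 109, 105, 115, 118, 116, 114, 116, 114, 128, 187, 193, 179, 173, 144, 137, 129, 168]
206 [84, 88, 85, 88, 91, 87, 90, 84, 89, 92, 87, 88, 89, 90, 87, 89, 92, 84, 88, 88, 81, 90, 89, 83, 81, 91, 88, 83, 88, 89, 87, 87, 85, 90, 69, 85, 87, 80, 81, 150, 156, 171, 161, 168, 173, 164, 156, 174, 165, 161, 165, 174, 116, 88, 90, 86, 83, 92, 84, 90, 86, 80, 84, 141, 143, 141, 131, 172, 176, 172, 163, 190, 198, 191, 194, 188, 198, 141, 182, 190, 181, 183, 190, 188, 177, 185]
```

Request:
drive_tool:
  rows:
    - [[0.004,-0.0025,0.014],0]
    - [[0.004,-0.0025,0.014],0]
    - [[0.004,-0.0025,0.014],0]
    - [[0,0,0.012],0]
    - [[0,0,0],0]
    - [[0,0,0],0]

```text
t: 8.6
tool_pos: [0.4654, 0.3075, 0.1915]
tool_rot: [-2.238, -2.205, 0.002]
contact_force: [0.5, -0.8, -1.3]
opening: 0.0129
grip_force: 78.2
```

Run:
```python
from h import *
d3=load('w3.png')
for p in [(260.7,158),(280.6,158),(233.5,158),(306,158),(261.5,190),(235.8,190)]:print(p,onz(d3,p,.049)[:2])
o,R=state()
d=grab('wrist','w4.png')
p=o['tool_pos']
c=proj(d,[.465,.315,.05]);u,v=int(c[0])-50,int(c[1])-45
print(u,v)
for n,X in [('head',p-[0,0,.1335]),('slotend',[.465,.341,.049])]:print(n,(proj(d,X)-[u,v]+.5)*8-.5)
cv2.imwrite('pics/w4c.png',cv2.resize(d['image'][v:v+75,u:u+100],(800,600),interpolation=cv2.INTER_CUBIC))
```

```text
(260.7, 158) [0.45610395 0.33682414]
(280.6, 158) [0.47430809 0.3365612 ]
(233.5, 158) [0.4312216  0.33718355]
(306, 158) [0.49754324 0.33622558]
(261.5, 190) [0.45586639 0.30673243]
(235.8, 190) [0.43155618 0.30708336]
tcp [0.4654 0.3075 0.1915] yaw 1.5558 tilt [-0.001  -0.0006] F [ 0.5 -0.8 -1.3] t 8.6
229 166
head [414.39683336 471.65090431]
slotend [404.62160977  99.19066835]
```

View pics/w4c.png

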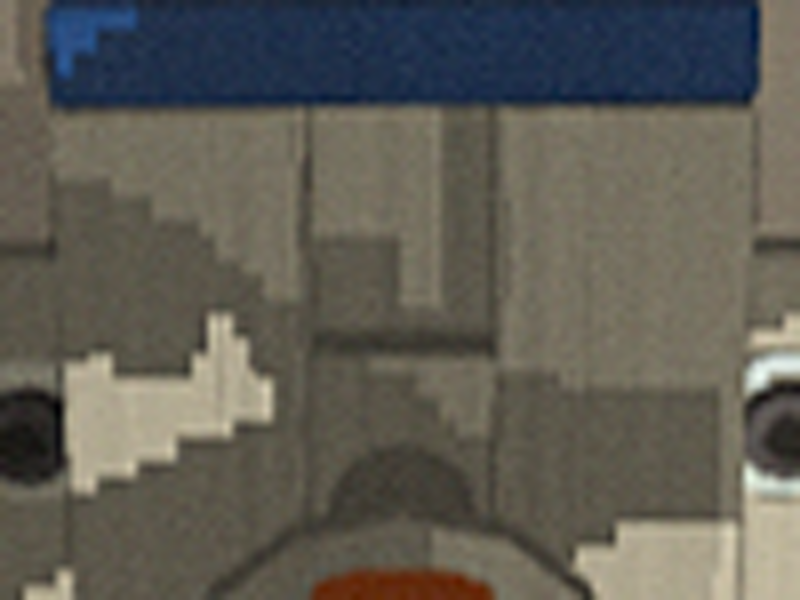

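The head's end edge is at v=343, u=313–492, and the slot edges are at u≈306 and 495, so the two agree to about 0.2 mm and are parallel. I start down gently.

Request:
drive_tool:
  rows:
    - [[0,-0.0002,0.004],0]
    - [[0,0,0.003],0]
    - [[0,0,0.003],0]
    - [[0,0,0.002],0]
    - [[0,0,0.001],0]
    - [[0,0,0],0]
    - [[0,0,0],0]

```text
t: 9.35
tool_pos: [0.4655, 0.3076, 0.1792]
tool_rot: [2.238, 2.205, 0.0]
contact_force: [0.2, 0.1, -2.0]
opening: 0.0132
grip_force: 78.2
```

Request:
drive_tool:
  rows:
    - [[0,0,0.001],0]
    - [[0,0,0.001],0]
    - [[0,0,0.001],0]
    - [[0,0,0],0]
    - [[0,0,0],0]

```text
t: 9.85
tool_pos: [0.4654, 0.3076, 0.1761]
tool_rot: [-2.238, -2.205, 0.0]
contact_force: [-0.7, 0.7, -1.2]
opening: 0.013
grip_force: 78.2
```

Request:
drive_tool:
  rows:
    - [[0,0,0.003],0]
    - [[0,0,0.003],0]
    - [[0,0,0.003],0]
    - [[0,0,0.003],0]
    - [[0,0,0.003],0]
    - [[0,0,0.002],0]
    - [[0,0,0],0]
    - [[0,0,0],0]

```text
t: 10.65
tool_pos: [0.4655, 0.3076, 0.1592]
tool_rot: [2.238, 2.205, 0.0]
contact_force: [-0.5, -0.1, -1.6]
opening: 0.0132
grip_force: 78.2
```

Request:
drive_tool:
  rows:
    - [[0,0,0.001],0]
    - [[0,0,0.001],0]
    - [[0,0,0],0]
    - [[0,0,0],0]

```text
t: 11.05
tool_pos: [0.4655, 0.3076, 0.1572]
tool_rot: [2.238, 2.205, 0.0]
contact_force: [0.6, 0.5, -1.9]
opening: 0.0128
grip_force: 78.5
```

Request:
drive_tool:
  rows:
    - [[0,0,0.0005],0]
    - [[0,0,0],0]
    - [[0,0,0],0]

```text
t: 11.35
tool_pos: [0.4656, 0.3077, 0.1572]
tool_rot: [2.238, 2.205, 0.0]
contact_force: [-1.9, -1.7, 2.6]
opening: 0.0129
grip_force: 78.9
```

Request:
drive_tool:
  rows:
    - [[0,0,0.0005],0]
    - [[0,0,0],0]
    - [[0,0,0],0]

```text
t: 11.65
tool_pos: [0.4657, 0.3077, 0.1572]
tool_rot: [2.238, 2.205, 0.0]
contact_force: [-3.1, -0.9, 5.1]
opening: 0.013
grip_force: 79.4
```

Request:
drive_tool:
  rows:
    - [[0,0,-0.0015],0]
    - [[0,0,0],0.06]
    - [[0,0,0],0.1]
    - [[0,0,0],0.1]
    - [[0,0,0],0.1]
    - [[0,0,0],0.1]
    - [[0,0,0],0]

```text
t: 12.35
tool_pos: [0.4654, 0.3075, 0.1572]
tool_rot: [-2.682, -1.637, 0.0]
contact_force: [-0.1, -0.5, -1.6]
opening: 0.0129
grip_force: 78.3
```

Run:
```python
from h import *
o,R=state();print(o['wrist_torque'],o['grip_force'])
```

```text
tcp [0.4654 0.3075 0.1572] yaw 1.096 tilt [-0. -0.] F [-0.1 -0.5 -1.6] t 12.35
[0.02100371 0.01508052 0.02401672] 78.32881450653076
```

Turning freely. Remaining turn: 1.096 + 0.012 = 1.108.

Request:
drive_tool:
  rows:
    - [[0,0,0],0.12]
    - [[0,0,0],0.13]
    - [[0,0,0],0.13]
    - [[0,0,0],0.13]
    - [[0,0,0],0.13]
    - [[0,0,0],0.13]
    - [[0,0,0],0.13]
    - [[0,0,0],0.13]
    - [[0,0,0],0.078]
    - [[0,0,0],0]

```text
t: 13.35
tool_pos: [0.4653, 0.3075, 0.1572]
tool_rot: [3.141, -0.016, -0.0]
contact_force: [-0.4, -0.1, -1.7]
opening: 0.0134
grip_force: 78.3
```

Run:
```python
from h import *
o,R=state();print(o['wrist_torque'],o['grip_force'],o['q'])
```

```text
tcp [0.4653 0.3075 0.1572] yaw -0.0102 tilt [-0.0002 -0.0001] F [-0.4 -0.1 -1.7] t 13.35
[ 0.00288217  0.00440259 -0.03139433] 78.25334072113037 [4.50510376e-01 3.12033560e-02 1.89149996e+00 6.04282088e-05
 1.21912658e+00 2.03146120e+00]
```

Request:
drive_tool:
  rows:
    - [[0,0.004,0],0]
    - [[0,0.006,0],0]
    - [[0,0.006,0],0]
    - [[0,0.006,0],0]
    - [[0,0.006,0],0]
    - [[0,0.006,0],0]
    - [[0,0.006,0],0]
    - [[0,0.006,0],0]
    - [[0,0.006,0],0]
    - [[0,0.006,0],0]
  grip_force: 120

```text
t: 14.35
tool_pos: [0.4648, 0.2498, 0.1578]
tool_rot: [-3.139, 0.02, -0.001]
contact_force: [0.4, 4.6, -2.9]
opening: 0.0126
grip_force: 116.9
```

Request:
drive_tool:
  rows:
    - [[0,0.006,0],0]
    - [[0,0.006,0],0]
    - [[0,0.006,0],0]
    - [[0,0.006,0],0]
    - [[0,0.006,0],0]

```text
t: 14.85
tool_pos: [0.4644, 0.22, 0.1578]
tool_rot: [-3.139, 0.02, -0.001]
contact_force: [0.5, 8.0, -3.4]
opening: 0.0126
grip_force: 116.9
```

Request:
drive_tool:
  rows:
    - [[0,0.006,0],0]
    - [[0,0.006,0],0]
    - [[0,0.006,0],0]
    - [[0,0.006,0],0]
    - [[0,0.006,0],0]
    - [[0,0.006,0],0]

```text
t: 15.45
tool_pos: [0.4638, 0.1849, 0.1579]
tool_rot: [-3.136, 0.02, -0.001]
contact_force: [0.1, 9.0, -3.3]
opening: 0.0129
grip_force: 117.1
```

Request:
drive_tool:
  rows:
    - [[0,0.006,0],0]
    - [[0,0.006,0],0]
    - [[0,0.006,0],0]
    - [[0,0.006,0],0]
    - [[0,0.006,0],0]
    - [[0,0.004,0],0]
    - [[0,0.004,0],0]

```text
t: 16.15
tool_pos: [0.4634, 0.1448, 0.1576]
tool_rot: [3.141, -0.019, -0.001]
contact_force: [-0.3, 0.0, -1.1]
opening: 0.0126
grip_force: 117.7
```

Run:
```python
from h import *
o,R=state();print(o['wrist_torque'])
```

```text
tcp [0.4634 0.1448 0.1576] yaw -0.0124 tilt [-0.0003 -0.001 ] F [-0.3  0.  -1.1] t 16.15
[ 0.01071956 -0.01366517  0.00899712]
```

Request:
drive_tool:
  rows:
    - [[0,0.005,0],0]
    - [[0,0.005,0],0]
    - [[0,0.005,0],0]
    - [[0,0.005,0],0]
    - [[0,0.002,0],0]
    - [[0,0,0],0]
    - [[0,0,0],0]

```text
t: 16.85
tool_pos: [0.4632, 0.1236, 0.1577]
tool_rot: [-3.141, 0.019, 0.0]
contact_force: [-0.4, -0.3, -0.6]
opening: 0.0128
grip_force: 117.7
```

Request:
drive_tool:
  rows:
    - [[0,0,-0.005],0]
    - [[0,0,-0.01],0]
    - [[0,0,-0.03],0]
    - [[0,0,-0.04],0]
    - [[0,0,-0.05],0]
    - [[0,0,-0.05],0]
    - [[0,0,-0.04],0]
    - [[0,0,-0.02],0]
    - [[0,0,0],0]

```text
t: 17.75
tool_pos: [0.4641, 0.1239, 0.4084]
tool_rot: [-3.14, 0.019, -0.015]
contact_force: [-0.3, 0.1, -1.1]
opening: 0.0128
grip_force: 117.7
```

Run:
```python
from h import *
o,R=state()
d=grab('top','top1.png');e=grab('wrist','w5.png');s=grab('side','side1.png')
def crop(d,X,h,sz):
    c=proj(d,X);u,v=int(c[0])-h,int(c[1])-h;print(u,v)
    return cv2.resize(d['image'][max(v,0):v+2*h,max(u,0):u+2*h],(sz,sz),interpolation=cv2.INTER_CUBIC)
T=[.463,.105,.02]
out=np.hstack([crop(d,T,22,400),crop(s,T,35,400)])
print(proj(e,T))
cv2.imwrite('pics/tray.png',out)
```

```text
tcp [0.4641 0.1239 0.4084] yaw -0.0119 tilt [0.0095 0.001 ] F [-0.3  0.1 -1.1] t 17.75
216 193
210 218
[290.63687194 168.55767004]
```

View pics/tray.png

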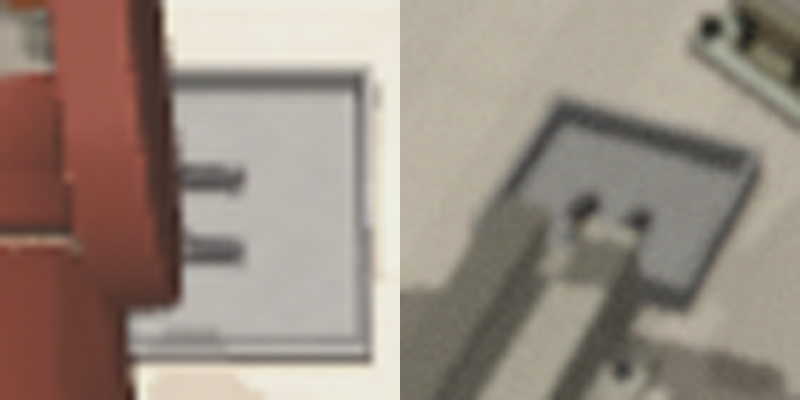

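Both ears are visible lying flat in the tray, at (212,178) and (212,250) in the left half. Now back to the fork.

Request:
drive_tool:
  rows:
    - [[0,0,0],-0.09]
    - [[0,0,0],-0.097]
    - [[-0.004,0.025,0],0]
    - [[-0.0065,0.044,0],0]
    - [[-0.0065,0.044,0],0]
    - [[-0.0065,0.044,0],0]
    - [[-0.0065,0.044,0],0]
    - [[-0.0065,0.044,0],0]
    - [[-0.0065,0.044,0],0]
    - [[-0.0065,0.044,0],0]

```text
t: 18.9
tool_pos: [0.4715, -0.2144, 0.3997]
tool_rot: [-3.127, -0.274, 0.005]
contact_force: [0.0, 0.6, -1.5]
opening: 0.0129
grip_force: 117.7
```

Request:
drive_tool:
  rows:
    - [[-0.0065,0.044,0],0]
    - [[-0.0065,0.044,0],0]
    - [[-0.003,0.018,0],0]
    - [[0,0,0],0]
    - [[0,0,0],0]
    - [[0,0,0],0]

```text
t: 19.5
tool_pos: [0.4751, -0.3187, 0.402]
tool_rot: [-3.128, -0.276, 0.001]
contact_force: [0.3, 0.2, -1.9]
opening: 0.0125
grip_force: 117.8
```

Run:
```python
from h import *
to(.4758,-.3206,.160)
```

```text
tcp [ 0.4751 -0.3187  0.402 ] yaw 0.1763 tilt [-0.0007  0.0013] F [ 0.3  0.2 -1.9] t 19.5
shift [0.0004 0.0023 0.242 ]
```

Request:
drive_tool:
  rows:
    - [[0,0.0012,0.02],0]
    - [[0,0.0011,0.035],0]
    - [[0,0,0.04],0]
    - [[0,0,0.04],0]
    - [[0,0,0.04],0]
    - [[0,0,0.035],0]
    - [[0,0,0.02],0]
    - [[0,0,0.012],0]
    - [[0,0,0],0]
    - [[0,0,0],0]

```text
t: 20.5
tool_pos: [0.4762, -0.3223, 0.1621]
tool_rot: [3.128, 0.275, 0.002]
contact_force: [0.6, -0.5, -1.6]
opening: 0.0126
grip_force: 117.9
```

Run:
```python
from h import *
e=grab('wrist','w6.png')
for f in ('w3.png','w4.png','w6.png'):
    h=cv2.cvtColor(load(f)['image'],cv2.COLOR_BGR2HSV)
    m=cv2.inRange(h,(3,120,60),(18,255,255)); m[:220]=0
    n,l,st,c=cv2.connectedComponentsWithStats(m);i=1+np.argmax(st[1:,4]);print(f,st[i],c[i])
to(.530,-.3112,.160)
```

```text
w3.png [ 262  237   34  101 2879] [278.59430358 286.73671414]
w4.png [ 262  237   34  101 2874] [278.58315936 286.87230341]
w6.png [ 262  237   34  101 2851] [278.60575237 286.8807436 ]
tcp [ 0.4765 -0.3227  0.1627] yaw 0.1755 tilt [ 0.0025 -0.0022] F [ 0.5 -0.7 -0.8] t 20.55
shift [ 0.0547 -0.002   0.0029]
```

Request:
drive_tool:
  rows:
    - [[0,0,0],0]
    - [[0,0,0],0]
    - [[0,0,0],0]

```text
t: 20.85
tool_pos: [0.4758, -0.3227, 0.1616]
tool_rot: [3.129, 0.274, 0.002]
contact_force: [-0.2, -0.7, -0.7]
opening: 0.0126
grip_force: 117.9
```

Run:
```python
from h import *
to(.530,-.3112,.159)
```

```text
tcp [ 0.4758 -0.3227  0.1616] yaw 0.1747 tilt [ 0.0011 -0.0009] F [-0.2 -0.7 -0.7] t 20.85
shift [ 0.0554 -0.0019  0.0026]
```

Request:
drive_tool:
  rows:
    - [[0.007,-0.0019,0.001],0]
    - [[0.008,0,0],0]
    - [[0.008,0,0],0]
    - [[0.008,0,0],0]
    - [[0.008,0,0],0]
    - [[0.008,0,0],0]
    - [[0.008,0,0],0]
    - [[0,0,0],0]
    - [[0,0,0],0]

```text
t: 21.75
tool_pos: [0.5294, -0.3109, 0.1596]
tool_rot: [-3.129, -0.275, 0.001]
contact_force: [0.6, -0.2, -0.9]
opening: 0.0123
grip_force: 117.9
```

Request:
drive_tool:
  rows:
    - [[0,0,0.002],0]
    - [[0,0,0.002],0]
    - [[0,0,0.002],0]
    - [[0,0,0],0]
    - [[0,0,0],0]

```text
t: 22.25
tool_pos: [0.5291, -0.3109, 0.1535]
tool_rot: [-3.129, -0.274, 0.0]
contact_force: [-0.0, 0.0, -0.9]
opening: 0.0127
grip_force: 118.1
```

Original hanging height was 0.1532; I ease down 0.4 mm until contact, then release.

Request:
drive_tool:
  rows:
    - [[0,0,0.0004],0]
    - [[0,0,0],0]
    - [[0,0,0],0]

```text
t: 22.55
tool_pos: [0.5293, -0.311, 0.1533]
tool_rot: [3.13, 0.274, -0.0]
contact_force: [-0.8, -0.5, -1.3]
opening: 0.0127
grip_force: 118.1
```

Request:
drive_tool:
  rows:
    - [[0,0,0.0003],0]
    - [[0,0,0],0]
    - [[0,0,0],0]

```text
t: 22.85
tool_pos: [0.5293, -0.311, 0.1533]
tool_rot: [3.13, 0.274, -0.0]
contact_force: [-1.1, 1.5, 3.2]
opening: 0.0126
grip_force: 118.2
```

Contact. Release, then straight up.

Request:
drive_tool:
  rows:
    - [[0,0,0],0]
    - [[0,0,0],0]
    - [[0,0,0],0]
    - [[0,0,0],0]
    - [[0,0,0],0]
    - [[0,0,0],0]
    - [[0,0,0],0]
    - [[0,0,0],0]
    - [[0,0,0],0]
    - [[0,0,0],0]
  jaw: 0

```text
t: 23.85
tool_pos: [0.5292, -0.3109, 0.153]
tool_rot: [-3.13, -0.274, 0.0]
contact_force: [0.3, -0.2, 0.6]
opening: 0.0851
grip_force: 0.0
```

Request:
drive_tool:
  rows:
    - [[0,0,-0.01],0]
    - [[0,0,-0.02],0]
    - [[0,0,-0.03],0]
    - [[0,0,-0.03],0]
    - [[0,0,-0.02],0]
    - [[0,0,-0.01],0]
    - [[0,0,0],0]
    - [[0,0,0],0]
    - [[0,0,0],0]

```text
t: 24.75
tool_pos: [0.5287, -0.3105, 0.2709]
tool_rot: [-3.127, -0.274, 0.004]
contact_force: [0.6, 0.5, -1.1]
opening: 0.0852
grip_force: 0.0
```

Run:
```python
from h import *
o,R=state();d=grab('wrist','w7.png');t=grab('top','top2.png');s=load('top0.png')
c=proj(d,[.5295,-.311,.1]);u,v=int(c[0])-50,int(c[1])-50
A=cv2.resize(d['image'][v:v+100,u:u+100],(400,400),interpolation=cv2.INTER_CUBIC)
c=proj(t,[.463,.1,.02]);u2,v2=int(c[0])-30,int(c[1])-30
B=cv2.resize(t['image'][v2:v2+60,u2:u2+60],(400,400),interpolation=cv2.INTER_CUBIC)
print((proj(d,[.5295,-.311,.122])-[u,v]+.5)*4-.5)
cv2.imwrite('pics/end.png',np.hstack([A,B]))
```

```text
tcp [ 0.5287 -0.3105  0.2709] yaw 0.1748 tilt [-0.0025  0.002 ] F [ 0.6  0.5 -1.1] t 24.75
[205.57325368 234.71213096]
```

View pics/end.png

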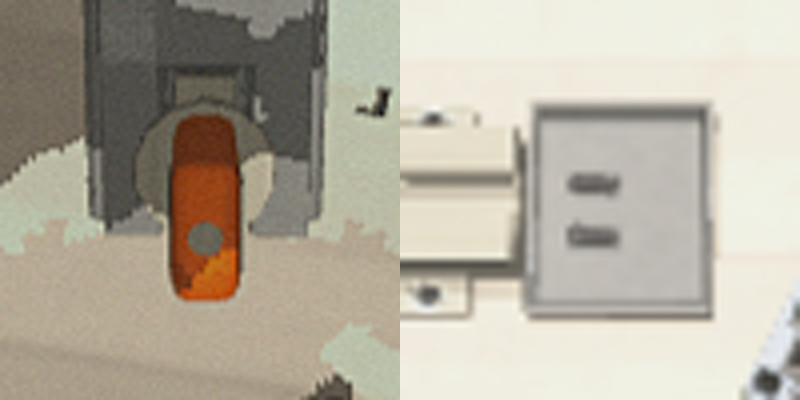

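The scraper hangs upright in the fork gap, its dot at (205,238) against a predicted (205.6,234.7). Both ears lie flat in the tray, at (593,184) and (593,237).

```bash
python3 -c "
from h import *
print(ctrl.finish_job())"
```

```text
the job is handed in; nothing more can be done
None
```

The job is handed in at about 25 s of the 61 s allowed: both ears lie flat in the tray and the released scraper hangs upright in its fork, as the last pictures show; the judge's verdict was not returned.

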